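# Open the test-piece chest: tug, free the catch if it holds, and hold the lid up

### The arm

A 6-joint arm with a two-finger parallel gripper is mounted at the origin on a cart in front of the work surface, level with it; the furniture and walls round the work are solid. World frame = base frame: x ahead of the robot, y to its left, z up, the work surface at z = 0. Lengths are in m, angles in rad, forces in N, time in s.
With the tool pointing down it reaches from about 0.425 to 1.125 m from the base axis. Payload 14.9 kg.
Tool frame: the origin (TCP) lies midway between the tips of the shut fingers; the grasp point (between the pads) lies 19 mm behind it (bot.hold_point_z is the distance from the TCP to the grasp point, in m); z points along the fingers, y is the direction in which the jaws open and shut (so a half turn about z gives the same grasp; the last joint's range is limited). The gripper opens to 91 mm and grips with 3 to 60 N. Pads are 32 mm wide; open, the fingers measure 118 mm over their backs; the gripper's body (76 mm by 178 mm) begins 60 mm behind the grasp point.
Start: joints at [-1.207, 0.379, 1.734, -0, 1.028, -0.033], TCP at [0.271, -0.646, 0.176] pointing down, gripper open.
Joint ranges: [-2.77, 2.77], [-0.74, 2.19], [0, 2.66], [-1.06, 4.2], [0.31, 2.87], [-3.08, 3.08]. Speed limits (rad/s): [1.89, 1.89, 2.39, 3.14, 3.14, 3.14].

### API

Orientations are given as a unit quaternion [x, y, z, w].
In Python, from plant import bot, viewer, finish_job gives the robot as it stands. The module is installed in compiled form; this text tells all that it offers.
- The arm moves only by the tool drive_tool, never from a script. Its argument "targets" is text: rows parted by semicolons, each of 7 numbers parted by spaces: the shift along the tool's x, y, z in m, then the turn, a rotation vector about the tool's x, y, z in degrees, then the closure, from 0 (fully open) to 1 (shut). In form: tx ty tz rx ry rz fingers; .... A call has 1 to 12 rows; each row is the pose to reach, as a shift and turn from the pose commanded when the call began, along the tool's axes at that moment; what a row does not reach only later rows make up. A row lasts 1/8 s, in which the tool goes at most 62.5 mm and 10.7 degrees, less where a joint would pass 70% of its speed; a pose out of reach is approached as far as the arm can. A call with a gripper value outside its range is refused whole. The fingers move at their own pace and stop on an object; the grip force is fixed at half the most. Time passes only in rows, so rows that repeat a pose let the fingers close. It gives the time, the measured TCP pose, the force and the opening at its end, in the units of the state.
- bot.get_obs(): the state, without advancing time (a new reading comes with each control period).
- viewer.snapshot(name): name is "side" or "top" or "wrist"; returns the picture (400x640x3 uint8, red, green, blue); there is no depth.
- viewer.camera_params(name): a dict with "fx", "fy", "cx", "cy" (pixels), "world_from_camera" (4x4, takes a point from camera to world coordinates). Camera axes: x right, y down, z forward; pixel columns grow to the right and rows downward; lengths in m; the calibration is good to about 2 mm. A picture is of the moment at which its call begins: read the wrist's pose just before it. camera_params takes no time and is no camera call; for the wrist camera it gives the pose at the moment of the call.
- finish_job(): hands the job in, once; it reports no verdict.
The state is a dict: "t": time; "joint_positions": joint angles; "joint_vel": joint speeds; "joint_torque": joint torques, N m; "position": TCP position; "eef_rot": TCP orientation; "contact_force": force on the tool from outside, world axes, zero at the start; "ft_torque": the same for the moment, N m; "width": finger opening in m.
Only numpy, scipy, OpenCV 4.12 (cv2) and the standard library are available. Lean on these libraries where they do the work, as an engineer would, in place of code of your own. Each camera call takes 0.05 s, during which the arm holds its last target.

### The job

I need to reach the clay pieces in the wooden chest: first tug its lid up by the brass handle to find out whether the hidden catch is holding it; if it is, give the round black knob a quarter turn (the same turn would lock a free lid) and try again. Raise the lid by the handle to at least half-way open and finish while still holding it up with the gripper, for it falls shut by itself. Leave the cup, the jar and the timer standing where they are.

Things in the scene. Friction and masses are not known exactly. Their poses are not given: they have to be found in the camera images.
- chest_base (a point): Centre of the underside of the wooden chest, 220 mm deep (x, front to back) by 240 wide (y, to its left) by 100 high, fixed to the table; its front faces roughly the robot. Painted clay pieces lie inside. A fixed front ledge, 66 mm deep, 100 mm above the table, carries the knob; the lid behind it, flush with it, is 152 mm deep, 240 wide, 12 thick.
- handle_grip (a point): Middle of the lid's brass handle: a round bar 10 mm thick, 80 mm long along y, on thin arms at its ends; it can turn between pads that close across it. Lid shut: 134 mm above the table, 29 mm clear over the ledge, 8 mm in front of the lid's edge, 45 mm left of the chest's middle, 160 mm in front of and 34 mm above the hinge line. Axes are the lid's (z square to it).
- lid_hinge (a point): Middle of the hinge line at the back top edge of the chest, 100 mm above the table; the line runs along the chest's y.
- chest_lid (a joint): Angle of the lid, rad: 0 shut, grows as the handle rises, 1.25 at the stop (fully open). The lid weighs 0.3 to 0.5 kg and falls shut from any angle when let go. If the catch holds it, it has about 5 mm of play at the handle (0.03 to 0.05 rad), then stops hard; if free, it comes up with about 2 to 3 N at the handle.
- knob_grip (a point): Where to grip the round unmarked black knob: on its upright axis, 24 mm above the ledge (124 above the table), 46 mm behind the chest's front, 68 mm right of its middle. 36 mm across, 10 to 32 mm above the ledge; top at 35. Axes are the chest's. Turns both ways, clicks every quarter turn (0.1 N m); caught and free alternate with each click. Its state cannot be seen.
- cup_mid (a point): Centre of a small unglazed cup with a blue band, 67 mm across and 61 mm high, standing to the left of the chest. Bystander.
- jar_mid (a point): Centre of a small glaze jar with a black lid, 51 mm across and 60 mm high, standing to the right of the chest. Bystander.
- kitchen_timer_mid (a point): Centre of a round green and cream timer, 63 mm across and 43 mm high, standing in front of the chest. Bystander.

How it is judged:
By the outcome, as a careful person would: the job done as asked, in the order asked, and still so for the second after the job is handed in, while the arm keeps its last pose, push and grip.
It also fails if it takes over 64 s, if anything falls off the work surface, if the arm or the gripper's body presses on something with over 40 N, if the wrist force passes 120 N, or if a joint passes its speed limit or range.

## Working session

There is one attempt and no reset: what is moved stays moved. The work goes in short steps, Python scripts to look and compute and a tool call to move; the robot and the scene stay as the last step left them, time stands still between calls to the robot, and variables do not carry over. Pictures are saved under pics/ and viewed, and the job is handed in when it is done.

Besides the shell and the picture viewer there is one more tool, called after "Emit:" as name(argument=value, ...) on one line, values as JSON. drive_tool: Moves the arm, as the interface text tells. Its arguments: {"type":"object","properties":{"targets":{"type":"string"}},"required":["targets"]}

```bash
mkdir -p pics; python3 - <<'E'
from plant import bot, viewer
import cv2, numpy as np
np.set_printoptions(precision=4,suppress=True)
o=bot.get_obs(); print(o, bot.hold_point_z)
for n in ("side","top","wrist"):
    c=viewer.camera_params(n); print(n,c["fx"],c["fy"],c["cx"],c["cy"]); print(c["world_from_camera"])
    im=viewer.snapshot(n); cv2.imwrite(f"pics/{n}0.png",im[:,:,::-1])
E
```

```text
{'t': 0.0, 'joint_positions': array([-1.2073,  0.3794,  1.7348, -0.    ,  1.0285, -0.0333]), 'joint_vel': array([ 0.0003, -0.0016, -0.0006, -0.0012, -0.002 ,  0.0005]), 'joint_torque': array([  0.0056, -76.3717, -43.4369,   0.0652,   0.0423,  -0.0001]), 'position': array([ 0.2704, -0.6452,  0.1758]), 'eef_rot': array([ 0.9804,  0.1971, -0.0001, -0.0005]), 'contact_force': array([ 0.9791, -0.6529,  0.398 ]), 'ft_torque': array([-0.0235,  0.0133, -0.016 ]), 'width': 0.09126121420010468} 0.0188
side 483.93062196939076 483.93062196939076 313.62984566696406 200.43073571402127
[[ 0.9971  0.0446 -0.0614  0.5568]
 [ 0.0758 -0.6204  0.7806 -0.6308]
 [-0.0033 -0.783  -0.622   0.6697]
 [ 0.      0.      0.      1.    ]]
top 393.735426735678 393.735426735678 318.12857402443416 193.5909332723823
[[ 0.0229 -0.9934  0.1122  0.4269]
 [-0.9997 -0.0242 -0.0102  0.0517]
 [ 0.0128 -0.1119 -0.9936  0.9582]
 [ 0.      0.      0.      1.    ]]
wrist 312.03581624718055 312.03581624718055 323.95100256030264 201.64642091362953
[[ 0.3872 -0.8827 -0.2661  0.346 ]
 [-0.922  -0.3711 -0.1105 -0.6141]
 [-0.0012  0.2881 -0.9576  0.3854]
 [ 0.      0.      0.      1.    ]]
```

View pics/side0.png

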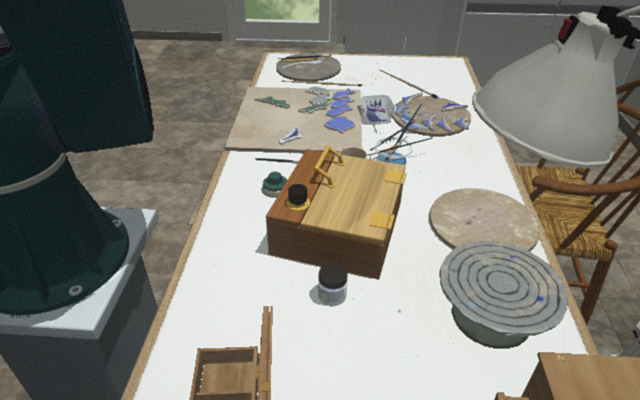

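View pics/top0.png

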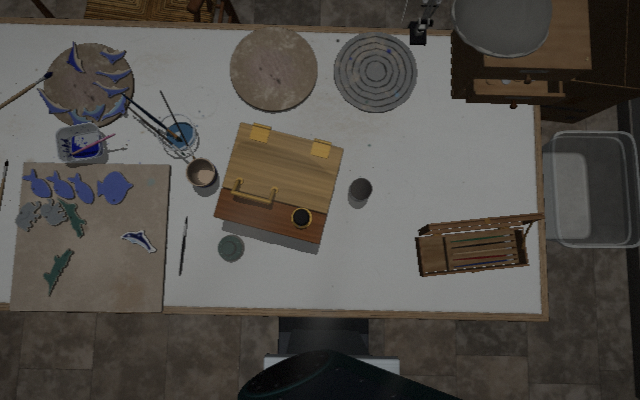

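View pics/wrist0.png

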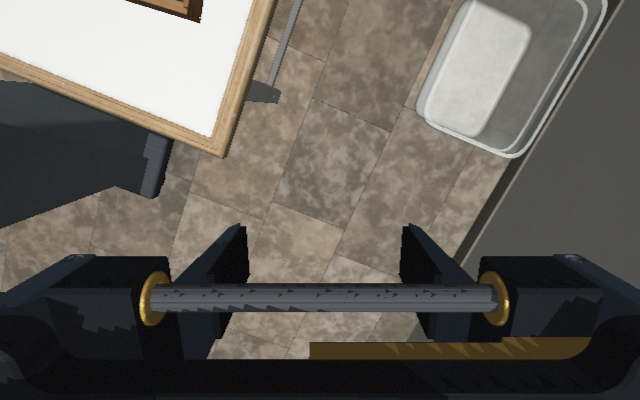

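The side view shows the knob near (297,193) and the handle near (325,168). In the top view the knob is near (301,217) and the handle near (255,192). I'll zoom in to get exact pixels.

```bash
python3 - <<'E'
import cv2
a=cv2.imread("pics/side0.png")[140:290,240:420]; cv2.imwrite("pics/side0z.png",cv2.resize(a,None,fx=4,fy=4,interpolation=cv2.INTER_CUBIC))
a=cv2.imread("pics/top0.png")[110:270,180:380]; cv2.imwrite("pics/top0z.png",cv2.resize(a,None,fx=3.6,fy=3.6,interpolation=cv2.INTER_CUBIC))
E
```

```text
(no output)
```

View pics/side0z.png

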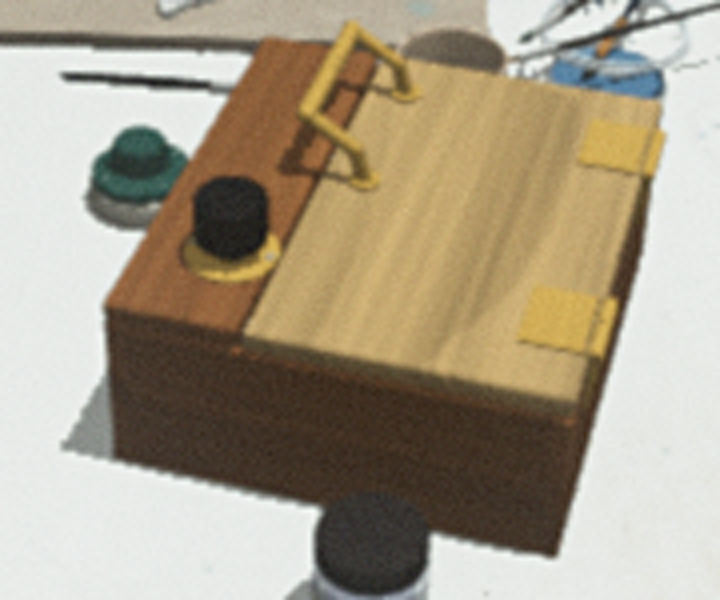

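View pics/top0z.png

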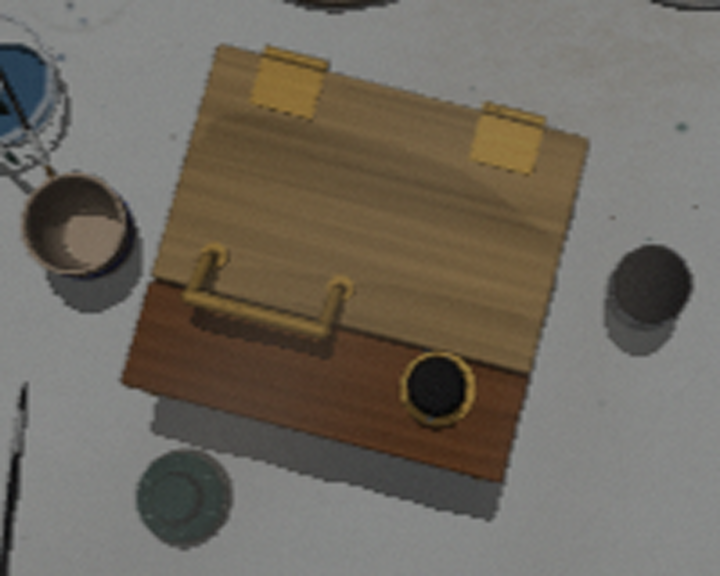

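```bash
cat > h.py <<'E'
import numpy as np
np.set_printoptions(precision=4,suppress=True)
def ray(c,p):
    T=np.array(c["world_from_camera"]); d=T[:3,:3]@[(p[0]-c["cx"])/c["fx"],(p[1]-c["cy"])/c["fy"],1]
    return T[:3,3],d/np.linalg.norm(d)
def tri(rays):
    A=np.zeros((3,3));b=np.zeros(3)
    for o,d in rays:
        P=np.eye(3)-np.outer(d,d);A+=P;b+=P@o
    x=np.linalg.solve(A,b)
    return x,[np.linalg.norm((np.eye(3)-np.outer(d,d))@(x-o))*1e3 for o,d in rays]
def plane(r,z): o,d=r; return o+d*(z-o[2])/d[2]
E
python3 - <<'E'
from h import *
from plant import viewer
S=viewer.camera_params("side");T=viewer.camera_params("top")
s=lambda x,y:ray(S,((x+.5)/4-.5+240,(y+.5)/4-.5+140))
t=lambda x,y:ray(T,((x+.5)/3.6-.5+180,(y+.5)/3.6-.5+110))
P={}
for n,a,b in [("hR",(304,106),(326,328)),("hL",(350,28),(190,295)),("knobtop",(232,190),(438,386)),("FR",(108,307),(503,481)),("FL",(262,40),(122,383)),("BR",(578,410),(588,140)),("BL",(660,100),(218,45))]:
    x,e=tri([s(*a),t(*b)]);P[n]=x;print(n,x,np.array(e),plane(s(*a),.1)[:2],plane(t(*b),.1)[:2])
yax=P["FL"]-P["FR"]+P["BL"]-P["BR"];yaw=np.arctan2(-yax[0],yax[1])
xa=P["BL"]-P["FL"]+P["BR"]-P["FR"]
print(np.degrees(yaw),np.degrees(np.arctan2(xa[1],xa[0])),np.linalg.norm(P["FL"]-P["FR"]),np.linalg.norm(P["BL"]-P["BR"]))
c=(P["FL"]+P["FR"]+P["BL"]+P["BR"])/4;print("centre",c)
ex=np.array([np.cos(yaw),np.sin(yaw)]);ey=np.array([-ex[1],ex[0]])
for n,a,b in (("handle",110-160,45),("knob",-110+46,-68)): print(n,c[:2]+a*.001*ex+b*.001*ey)
print((P["hL"]+P["hR"])/2)
for n in("hL","hR"):
    d=P["hL"]-P["hR"];print("bar yaw",np.degrees(np.arctan2(-d[0],d[1])),np.linalg.norm(d));break
for n,b,z in (("cup",(78,225),.061),("jar",(650,284),.06),("timer",(184,497),.03)):print(n,plane(t(*b),z))
E
```

```text
hR [0.501  0.1428 0.1387] [0.9169 0.9169] [0.496  0.1988] [0.5055 0.1472]
hL [0.519  0.2234 0.1333] [0.8743 0.8743] [0.5157 0.2762] [0.5236 0.2305]
knobtop [0.4708 0.0774 0.1349] [0.8047 0.8047] [0.4661 0.1238] [0.4719 0.0783]
FR [0.4166 0.0378 0.0945] [0.9284 0.9284] [0.4188 0.0316] [0.4158 0.0377]
FL [0.4685 0.2703 0.094 ] [0.9663 0.9663] [0.4685 0.2606] [0.4692 0.2689]
BR [ 0.6294 -0.0107  0.0899] [1.1022 1.1022] [ 0.6292 -0.0212] [ 0.6259 -0.0101]
BL [0.681  0.2211 0.0976] [0.2026 0.2026] [0.6807 0.2175] [0.6801 0.2206]
-12.574637865908066 -12.941750930227421 0.2381706212072852 0.237582145349534
centre [0.5489 0.1296 0.094 ]
handle [0.5099 0.1844]
knob [0.4716 0.0772]
[0.51   0.1831 0.136 ]
bar yaw -12.565248231850473 0.0827871027017123
cup [0.5712 0.3121 0.061 ]
jar [ 0.5424 -0.0541  0.06  ]
timer [0.3999 0.2428 0.03  ]
```

The two views agree to about 1 mm. The chest is turned about -12.7°, the handle is at (0.510, 0.184, 0.135) and the knob axis is at (0.4715, 0.0773) with its top at 0.135, all matching the text. Next I'll write a helper for the move numbers and go to a point above the handle.

```bash
cat >> h.py <<'E'
from scipy.spatial.transform import Rotation as R
def Q(yaw_x,tilt=0): # tool down, tool x at world angle yaw_x (deg); tilt about tool x
    a=np.radians(yaw_x);x=[np.cos(a),np.sin(a),0];y=[np.sin(a),-np.cos(a),0]
    return R.from_matrix(np.c_[x,y,[0,0,-1]])*R.from_euler('x',tilt,degrees=True)
def rel(p0,q0,p,q):
    q0=R.from_quat(q0) if not isinstance(q0,R) else q0
    return np.r_[q0.inv().apply(np.array(p)-p0),(q0.inv()*q).as_rotvec(degrees=True)]
E
python3 - <<'E'
from h import *
from plant import bot
o=bot.get_obs()
for p,y in (((.5,-.2,.3),50),((.51,.184,.25),77.3)): print(rel(o["position"],o["eef_rot"],p,Q(y)))
E
```

```text
[  0.3839  -0.3221  -0.1238  -0.0442  -0.0141 -27.267 ]
[  0.5415  -0.6724  -0.0735  -0.0407  -0.0248 -54.567 ]
```

Emit:
drive_tool(targets="0.05 -0.03 -0.05 0 0 0 0; 0.10 -0.07 -0.10 0 0 -5 0; 0.15 -0.11 -0.124 0 0 -10 0; 0.20 -0.15 -0.124 0 0 -15 0; 0.24 -0.18 -0.124 0 0 -20 0; 0.29 -0.22 -0.124 0 0 -25 0; 0.34 -0.26 -0.124 0 0 -28 0; 0.365 -0.29 -0.124 0 0 -30 0; 0.39 -0.32 -0.124 0 0 -30 0; 0.39 -0.32 -0.124 0 0 -30 0")

```text
t: 1.4
position: [0.507, -0.1976, 0.3004]
eef_rot: [0.895, 0.446, 0.0, -0.0]
contact_force: [-0.2, -0.2, 1.0]
width: 0.0912
```

```bash
python3 - <<'E'
from h import *
from plant import bot
o=bot.get_obs()
print(rel(o["position"],o["eef_rot"],(.51,.184,.22),Q(77.3)))
E
```

```text
[  0.3062  -0.2277   0.0805  -0.0097  -0.0114 -24.384 ]
```

Emit:
drive_tool(targets="0.04 -0.03 0 0 0 -3 0; 0.08 -0.06 0 0 0 -6 0; 0.12 -0.09 0 0 0 -10 0; 0.16 -0.12 0.01 0 0 -14 0; 0.20 -0.15 0.03 0 0 -18 0; 0.24 -0.18 0.05 0 0 -21 0; 0.28 -0.205 0.07 0 0 -24.4 0; 0.306 -0.228 0.08 0 0 -24.4 0; 0.306 -0.228 0.08 0 0 -24.4 0; 0.306 -0.228 0.08 0 0 -24.4 0")

```text
t: 2.65
position: [0.5107, 0.1809, 0.2205]
eef_rot: [0.782, 0.623, -0.0, 0.0]
contact_force: [-1.1, -0.8, 0.2]
width: 0.0914
```

```bash
python3 - <<'E'
from h import *
from plant import bot,viewer
import cv2
o=bot.get_obs();print(o)
c=viewer.camera_params("wrist"); im=viewer.snapshot("wrist"); cv2.imwrite("pics/w1.png",im[:,:,::-1])
np.save("c1.npy",c["world_from_camera"])
def proj(p):
    T=c["world_from_camera"];q=T[:3,:3].T@(np.array(p)-T[:3,3]);return q[0]/q[2]*c["fx"]+c["cx"],q[1]/q[2]*c["fy"]+c["cy"]
for p in ((.51,.184,.134),(.501,.145,.134),(.519,.223,.134),(.4715,.0773,.135)):print(proj(p))
E
```

```text
{'t': 2.65, 'joint_positions': array([ 0.2976,  0.0743,  2.0256, -0.0002,  1.0417,  0.5226]), 'joint_vel': array([-0.0104, -0.0096, -0.0013,  0.0011,  0.0007,  0.0033]), 'joint_torque': array([  1.4978, -49.4425, -43.6915,   0.1057,  -0.0221,   0.0286]), 'position': array([0.5107, 0.1809, 0.2205]), 'eef_rot': array([ 0.782 ,  0.6233, -0.0001,  0.0001]), 'contact_force': array([-1.0942, -0.7795,  0.236 ]), 'ft_torque': array([-0.035 , -0.0874,  0.0275]), 'width': 0.09139916831547115}
(np.float64(322.471224964455), np.float64(191.56871889955312))
(np.float64(322.4184147574402), np.float64(229.56880721980963))
(np.float64(322.5281767461481), np.float64(150.5885210047136))
(np.float64(309.8344735668054), np.float64(292.3783402584029))
```

View pics/w1.png

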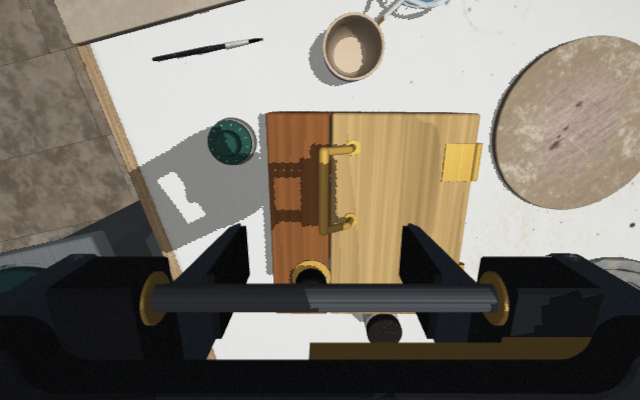

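The bar spans (324,148) to (323,233) in the wrist view. That is within about 1.5 px of the projected points, so its position and yaw are confirmed. I'll descend and grip.

Emit:
drive_tool(targets="0.003 0.001 0.03 0 0 0 0; 0.003 0.001 0.06 0 0 0 0; 0.003 0.001 0.085 0 0 0 0; 0.003 0.001 0.1 0 0 0 0; 0.003 0.001 0.105 0 0 0 0; 0.003 0.001 0.105 0 0 0 0")

```text
t: 3.45
position: [0.5124, 0.1844, 0.1159]
eef_rot: [0.782, 0.623, 0.0, 0.0]
contact_force: [-0.2, -0.1, 0.8]
width: 0.0915
```

Emit:
drive_tool(targets="0 0 0 0 0 0 0.5; 0 0 0 0 0 0 1; 0 0 0 0 0 0 1; 0 0 0 0 0 0 1; 0 0 0 0 0 0 1; 0 0 0 0 0 0 1; 0 0 0 0 0 0 1; 0 0 0 0 0 0 1")

```text
t: 4.45
position: [0.512, 0.1845, 0.1154]
eef_rot: [0.782, 0.623, 0.0, -0.0]
contact_force: [0.2, 0.4, 0.0]
width: 0.0143
```

Emit:
drive_tool(targets="0 0 0 0 0 0 1; 0 0 0 0 0 0 1; 0 0 0 0 0 0 1")

```text
t: 4.82
position: [0.512, 0.1845, 0.1154]
eef_rot: [0.782, 0.623, -0.0, -0.0]
contact_force: [0.6, 0.3, 0.1]
width: 0.0006
```

The fingers shut to 0.6 mm without catching the bar, so I need to look.

```bash
python3 - <<'E'
from h import *
from plant import bot,viewer
import cv2
for n in ("wrist","side","top"):
    im=viewer.snapshot(n)[:,:,::-1]
    if n=="side": im=cv2.resize(im[80:240,220:420],None,fx=4,fy=4,interpolation=cv2.INTER_CUBIC)[:600]
    if n=="top": im=cv2.resize(im[110:270,180:380],None,fx=3.6,fy=3.6,interpolation=cv2.INTER_CUBIC)
    cv2.imwrite(f"pics/{n}2.png",im)
E
```

```text
(no output)
```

View pics/side2.png

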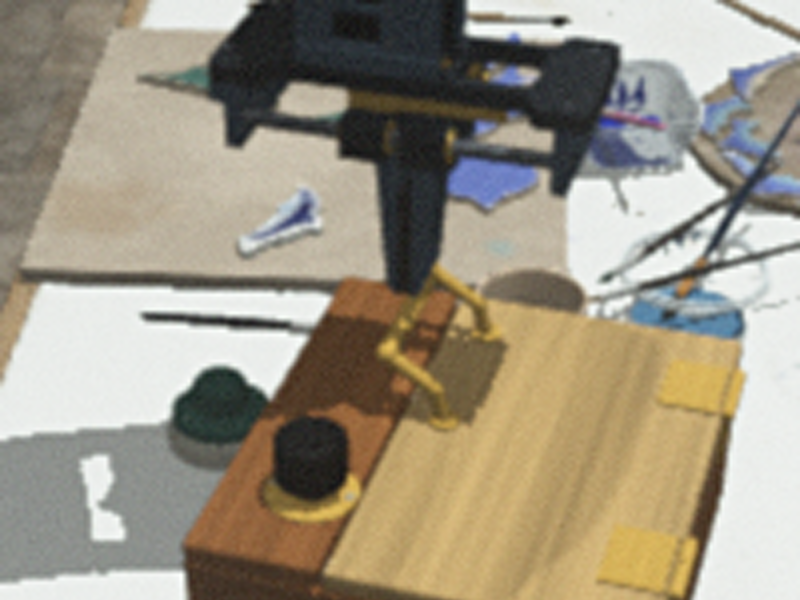

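View pics/wrist2.png

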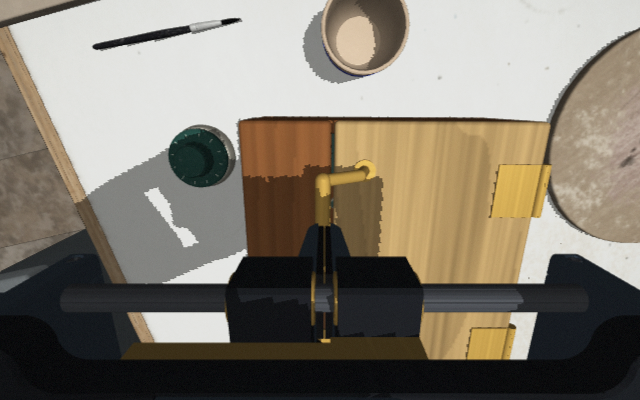

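```bash
python3 - <<'E'
from h import *
from plant import bot,viewer
o=bot.get_obs();p=o["position"];print(p,R.from_quat(o["eef_rot"]).as_matrix())
for n in ("side","top","wrist"):
    c=viewer.camera_params(n);T=c["world_from_camera"]
    for z in (0,.02,.04):
        q=T[:3,:3].T@(p+[0,0,z]-T[:3,3]);print(n,z,q[0]/q[2]*c["fx"]+c["cx"],q[1]/q[2]*c["fy"]+c["cy"])
E
```

```text
[0.5121 0.1845 0.1155] [[ 0.2226  0.9749  0.0001]
 [ 0.9749 -0.2226  0.    ]
 [ 0.      0.0001 -1.    ]]
side 0 322.9859939651836 164.1317537268068
side 0.02 323.0731707166622 155.866159940508
side 0.04 323.1626090561868 147.3861354971458
top 0 252.15689365786145 196.60484338306205
top 0.02 250.69143354881345 195.61032284519175
top 0.04 249.15369099585962 194.5667485155819
wrist 0 323.91957412739606 226.4059857471134
wrist 0.02 323.93986133232613 237.49921117531346
wrist 0.04 323.964329305174 250.87851796045365
```

View pics/top2.png

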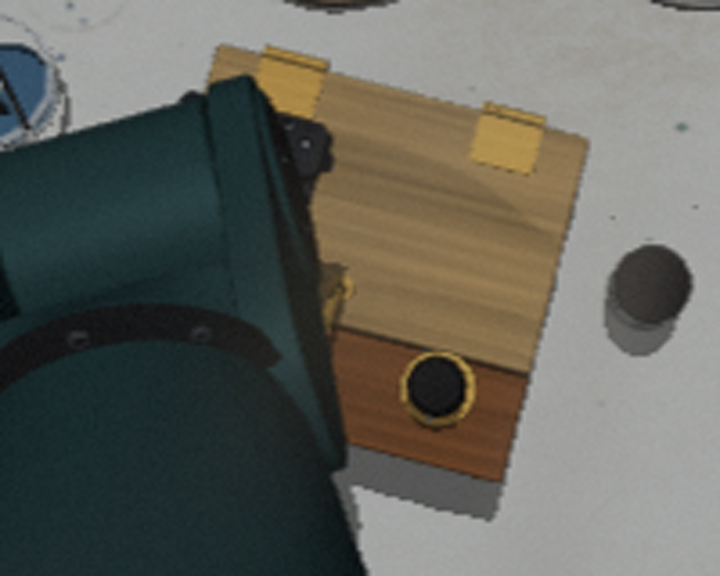

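```bash
python3 - <<'E'
from h import *
from plant import bot,viewer
c=viewer.camera_params("wrist");
def pr(T,p):
    q=T[:3,:3].T@(np.array(p)-T[:3,3]);return np.array([q[0]/q[2]*c["fx"]+c["cx"],q[1]/q[2]*c["fy"]+c["cy"]])
ex=np.array([np.cos(np.radians(-12.7)),np.sin(np.radians(-12.7))]);ey=np.array([-ex[1],ex[0]]);cc=np.array([.5488,.1296])
for T in (np.load("c1.npy"),c["world_from_camera"]):
  for n,a,b,z in (("FL",-.11,.12,.1),("BL",.11,.12,.1),("hL",-.05,.085,.134),("hR",-.05,.005,.134),("seamL",-.042,.12,.1)):
    print(n,pr(T,np.r_[cc+a*ex+b*ey,z]))
# tool-frame camera pose
o=bot.get_obs();q=R.from_quat(o["eef_rot"]);T=c["world_from_camera"]
print(q.inv().apply(T[:3,3]-o["position"]),q.inv().as_matrix()@T[:3,:3], o["joint_positions"])
E
```

```text
FL [263.0582 111.2724]
BL [479.639  110.7226]
hL [322.1075 150.125 ]
hR [322.4325 229.1245]
seamL [330.0034 111.1025]
FL [234.5925 118.6069]
BL [550.2467 117.9189]
hL [320.4706 178.15  ]
hR [321.0772 290.2383]
seamL [332.1672 118.3943]
[ 0.0817 -0.0002 -0.2095] [[ 0.0008 -0.9575 -0.2885]
 [ 1.      0.0005  0.0009]
 [-0.0007 -0.2885  0.9575]] [0.303  0.2223 2.0786 0.     0.8406 0.5276]
```

```bash
python3 - <<'E'
from plant import viewer
import cv2
a=viewer.snapshot("side")[:,:,::-1][120:200,280:380]; a=cv2.resize(a,None,fx=7,fy=7,interpolation=cv2.INTER_NEAREST)
cv2.imwrite("pics/side3.png",cv2.convertScaleAbs(a,alpha=1.5,beta=20))
a=cv2.imread("pics/wrist2.png")[160:360,220:430];cv2.imwrite("pics/wrist3.png",cv2.convertScaleAbs(cv2.resize(a,None,fx=3,fy=3),alpha=2,beta=20))
E
```

```text
(no output)
```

View pics/side3.png

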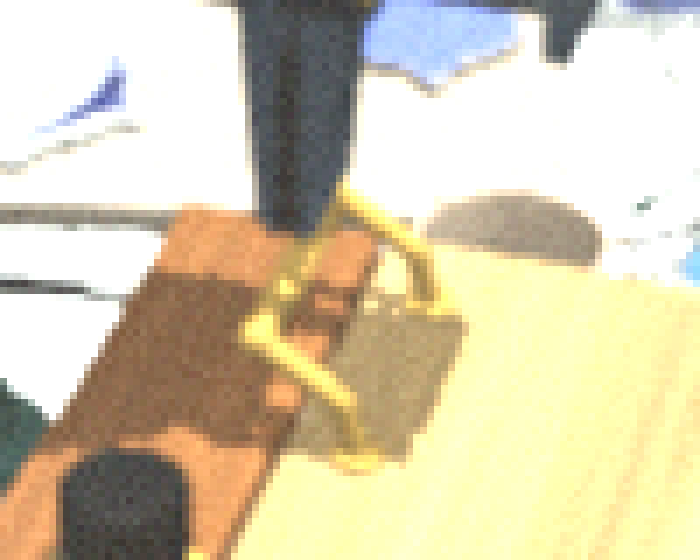

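View pics/wrist3.png

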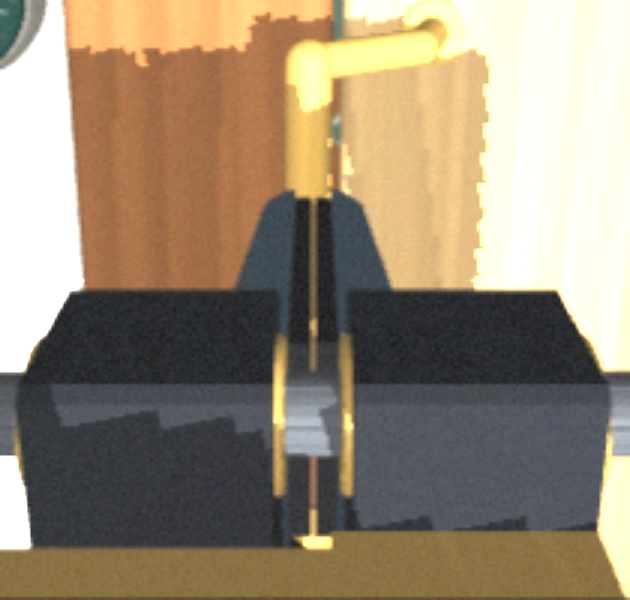

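The tips sit above the bar. In the open-finger wrist view the inner pad edges are at about (246,226) and (402,226), 91.4 mm apart. That puts the real tips about 38 mm behind the reported TCP, and the side view agrees to a few mm. I'll open, check this with a fresh measurement, then lower by that amount.

Emit:
drive_tool(targets="0 0 0 0 0 0 0; 0 0 0 0 0 0 0; 0 0 0 0 0 0 0; 0 0 0 0 0 0 0; 0 0 0 0 0 0 0; 0 0 0 0 0 0 0; 0 0 0 0 0 0 0; 0 0 0 0 0 0 0; 0 0 0 0 0 0 0; 0 0 0 0 0 0 0")

```text
t: 6.28
position: [0.512, 0.1845, 0.1154]
eef_rot: [0.782, 0.623, 0.0, -0.0]
contact_force: [0.0, -0.6, 0.2]
width: 0.0912
```

```bash
python3 - <<'E'
from h import *
from plant import bot,viewer
import cv2
o=bot.get_obs();print(o["width"],o["position"])
a=viewer.snapshot("wrist")[:,:,::-1];cv2.imwrite("pics/w4.png",a)
cv2.imwrite("pics/w4z.png",cv2.convertScaleAbs(cv2.resize(a[200:300,200:450],None,fx=3,fy=3,interpolation=cv2.INTER_NEAREST),alpha=2,beta=20))
a=viewer.snapshot("side")[:,:,::-1][110:200,260:380]; a=cv2.resize(a,None,fx=6,fy=6,interpolation=cv2.INTER_NEAREST)
cv2.imwrite("pics/side4.png",cv2.convertScaleAbs(a,alpha=1.5,beta=20))
E
```

```text
0.09118930641541995 [0.512  0.1845 0.1154]
```

View pics/w4z.png

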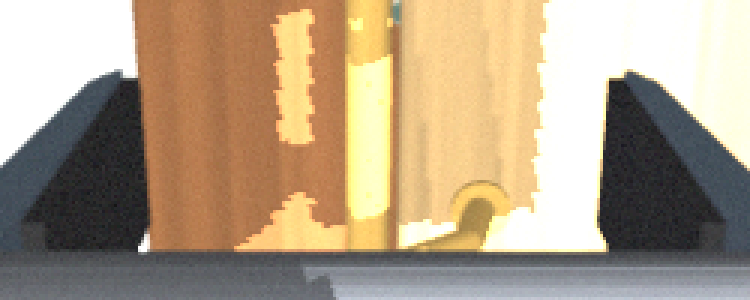

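View pics/side4.png

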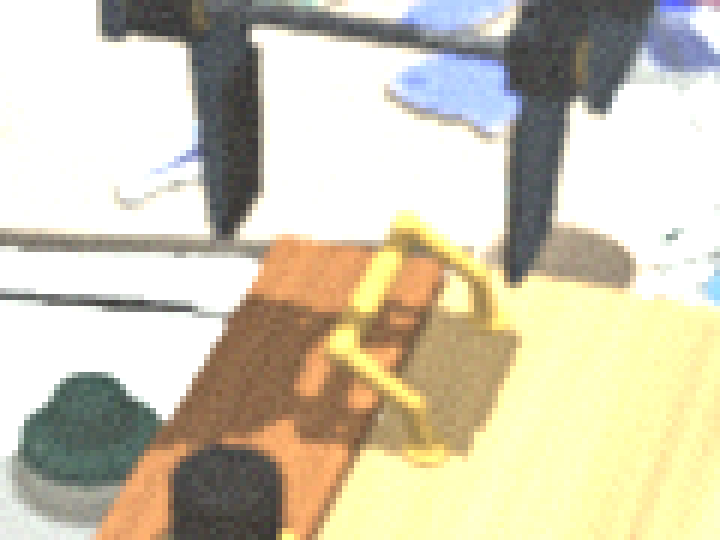

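```bash
python3 - <<'E'
from h import *
from plant import bot,viewer
o=bot.get_obs();q=R.from_quat(o["eef_rot"]);c=viewer.camera_params("side");T=c["world_from_camera"]
for h in (.03,.035,.04):
  for s in (-1,1):
    for b in (.0456,.052):
      p=o["position"]+q.apply([-.016,s*b,-h]);r=T[:3,:3].T@(p-T[:3,3]);print(h,s*b,((r[0]/r[2]*c["fx"]+c["cx"])-260)*6,((r[1]/r[2]*c["fy"]+c["cy"])-110)*6)
E
```

```text
0.03 -0.0456 233.25894768827504 253.29812878601143
0.03 -0.052 215.01119726192724 250.2495669648211
0.03 0.0456 499.5810998930375 297.791259521531
0.03 0.052 518.7232988882656 300.9892524613196
0.035 -0.0456 232.92322555578744 240.5312662945297
0.035 -0.052 214.61702659780497 237.49269420494352
0.035 0.0456 500.1193149067402 284.88206688463765
0.035 0.052 519.3258356452882 288.0700797532926
0.04 -0.0456 232.58532311773627 227.68149100517502
0.04 -0.052 214.2203000327662 224.65310269973423
0.04 0.0456 500.6611048440128 271.8871290049492
0.04 0.052 519.932380965119 275.06495823859905
```

The side view gives 35–36 mm and the wrist view 38–40 mm. I'll use 37 mm, which leaves about 15 mm over the ledge.

Emit:
drive_tool(targets="0 -0.001 0.01 0 0 0 0; 0 -0.001 0.02 0 0 0 0; 0 -0.001 0.03 0 0 0 0; 0 -0.001 0.036 0 0 0 0; 0 -0.001 0.036 0 0 0 0")

```text
t: 7.0
position: [0.5107, 0.1846, 0.0788]
eef_rot: [0.782, 0.623, -0.0, -0.0]
contact_force: [-0.5, -0.7, -1.0]
width: 0.0913
```

Emit:
drive_tool(targets="0 0 0 0 0 0 1; 0 0 0 0 0 0 1; 0 0 0 0 0 0 1; 0 0 0 0 0 0 1; 0 0 0 0 0 0 1; 0 0 0 0 0 0 1; 0 0 0 0 0 0 1; 0 0 0 0 0 0 1; 0 0 0 0 0 0 1; 0 0 0 0 0 0 1; 0 0 0 0 0 0 1; 0 0 0 0 0 0 1")

```text
t: 8.5
position: [0.5109, 0.1847, 0.0794]
eef_rot: [0.782, 0.623, -0.0, -0.0]
contact_force: [-2.2, 0.9, 0.9]
width: 0.0092
```

```bash
python3 - <<'E'
from plant import viewer
import cv2
a=viewer.snapshot("side")[:,:,::-1][110:200,260:380]; a=cv2.resize(a,None,fx=6,fy=6,interpolation=cv2.INTER_NEAREST)
cv2.imwrite("pics/side5.png",cv2.convertScaleAbs(a,alpha=1.5,beta=20))
E
```

```text
(no output)
```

View pics/side5.png

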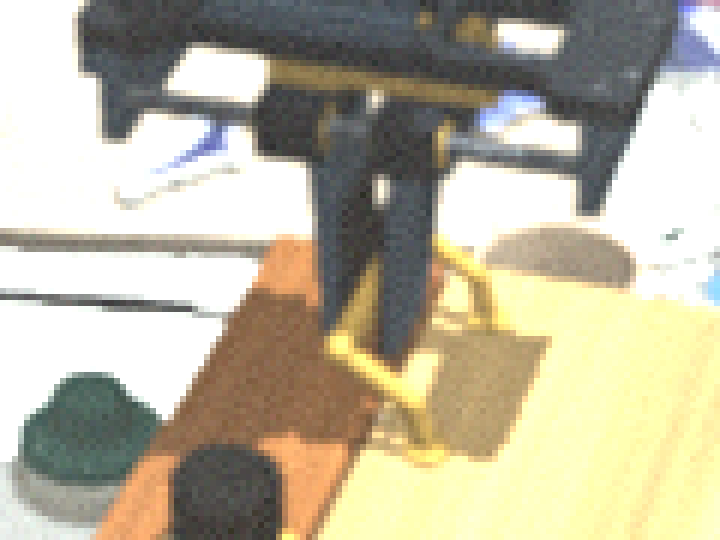

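The bar is held at 9.2 mm and sits between the fingers in the side view. Now I'll tug gently upward.

Emit:
drive_tool(targets="0 0.0005 -0.002 0 0 0 1; 0 0.001 -0.004 0 0 0 1; 0 0.001 -0.005 0 0 0 1; 0 0.001 -0.005 0 0 0 1")

```text
t: 9.05
position: [0.5121, 0.1845, 0.0845]
eef_rot: [0.782, 0.623, 0.0, 0.0]
contact_force: [-1.2, 1.2, -3.5]
width: 0.0093
```

Emit:
drive_tool(targets="0 0 -0.001 0 0 0 1; 0 0.001 -0.003 0 0 0 1; 0 0.001 -0.003 0 0 0 1")

```text
t: 9.43
position: [0.5122, 0.1842, 0.0861]
eef_rot: [0.782, 0.623, -0.0, -0.0]
contact_force: [6.4, 5.0, -25.7]
width: 0.0095
```

At 7 mm the pull jumps to -25.7 N, where a free lid would give 2–3 N, so the catch is holding. I'll lower, release and rise.

Emit:
drive_tool(targets="0 -0.001 0.004 0 0 0 1; 0 -0.002 0.008 0 0 0 1; 0 -0.002 0.008 0 0 0 0; 0 -0.002 0.008 0 0 0 0; 0 -0.002 0.008 0 0 0 0; 0 -0.002 0.008 0 0 0 0; 0 -0.002 0.008 0 0 0 0; 0 -0.002 0.008 0 0 0 0; 0 -0.002 0.008 0 0 0 0; 0 -0.002 0.008 0 0 0 0; 0 -0.002 0.008 0 0 0 0; 0 -0.002 0.008 0 0 0 0")

```text
t: 10.92
position: [0.511, 0.1847, 0.0794]
eef_rot: [0.782, 0.623, -0.0, 0.0]
contact_force: [-0.6, -0.6, -1.1]
width: 0.0909
```

Emit:
drive_tool(targets="0 0 -0.02 0 0 0 0; 0 0 -0.04 0 0 0 0; 0 0 -0.06 0 0 0 0; 0 0 -0.075 0 0 0 0; 0 0 -0.075 0 0 0 0; 0 0 -0.075 0 0 0 0")

```text
t: 11.68
position: [0.5107, 0.1846, 0.1538]
eef_rot: [0.782, 0.623, -0.0, -0.0]
contact_force: [-0.4, 0.5, -1.0]
width: 0.0911
```

```bash
python3 - <<'E'
from h import *
from plant import bot
o=bot.get_obs();print(o["joint_positions"],o["width"],o["position"])
print(rel(o["position"],o["eef_rot"],(.4715,.0773,.153),Q(77.3)))
E
```

```text
[ 0.304   0.1637  2.0638 -0.      0.9148  0.5285] 0.09114164717975186 [0.5107 0.1846 0.1538]
[-0.1134 -0.0143  0.0008 -0.0354  0.021  -0.1621]
```

Emit:
drive_tool(targets="-0.03 -0.004 0 0 0 0 0; -0.06 -0.008 0 0 0 0 0; -0.09 -0.012 0 0 0 0 0; -0.113 -0.014 0 0 0 0 0; -0.113 -0.014 0 0 0 0 0; -0.113 -0.014 0 0 0 0 0")

```text
t: 12.42
position: [0.4723, 0.0781, 0.1541]
eef_rot: [0.782, 0.623, -0.0, -0.0]
contact_force: [0.4, -1.0, 0.7]
width: 0.0916
```

```bash
python3 - <<'E'
from h import *
from plant import bot,viewer
import cv2
o=bot.get_obs();print(o["joint_positions"],o["position"])
a=viewer.snapshot("wrist")[:,:,::-1];cv2.imwrite("pics/w6.png",a)
c=viewer.camera_params("wrist");T=c["world_from_camera"]
for z in(.1,.135):
    q=T[:3,:3].T@(np.array([.4715,.0773,z])-T[:3,3]);print(q[0]/q[2]*c["fx"]+c["cx"],q[1]/q[2]*c["fy"]+c["cy"])
a=viewer.snapshot("side")[:,:,::-1][110:230,230:390]; cv2.imwrite("pics/side6.png",cv2.convertScaleAbs(cv2.resize(a,None,fx=4.5,fy=4.5),alpha=1.5,beta=20))
E
```

```text
[0.115  0.056  2.1852 0.0002 0.9008 0.3397] [0.4723 0.0781 0.1541]
323.09194223007034 205.2719111244165
322.9937237263295 218.74363245255526
```

View pics/w6.png

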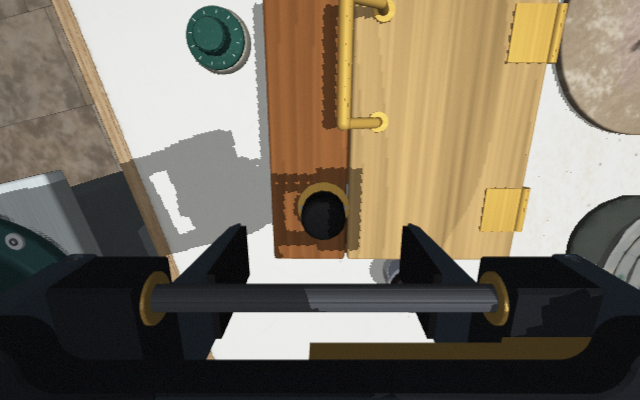

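View pics/side6.png

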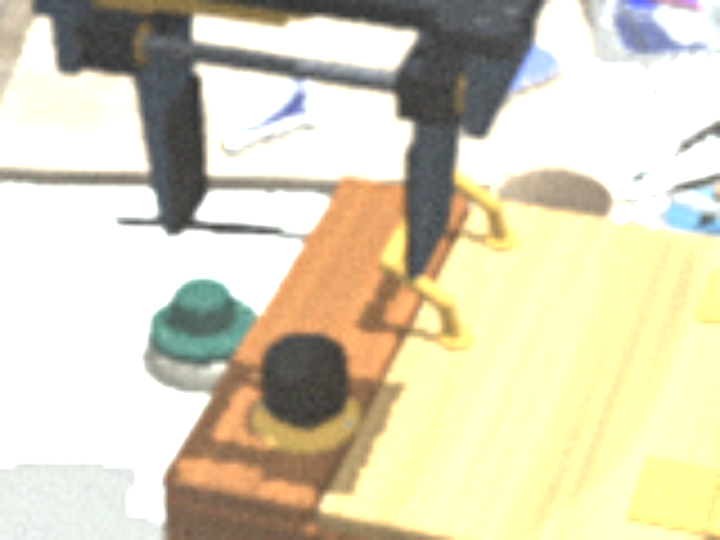

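The knob top centre is at (323,218) in the wrist view, against a prediction of (323,218.7). I'll descend 81 mm and grip.

Emit:
drive_tool(targets="-0.001 -0.0005 0.02 0 0 0 0; -0.001 -0.0005 0.04 0 0 0 0; -0.001 -0.0005 0.06 0 0 0 0; -0.001 -0.0005 0.074 0 0 0 0; -0.001 -0.0005 0.081 0 0 0 0; -0.001 -0.0005 0.081 0 0 0 0; -0.001 -0.0005 0.081 0 0 0 0")

```text
t: 13.4
position: [0.4719, 0.0769, 0.0739]
eef_rot: [0.782, 0.623, 0.0, 0.0]
contact_force: [-0.5, -0.8, -0.5]
width: 0.0912
```

Emit:
drive_tool(targets="0 0 0 0 0 0 1; 0 0 0 0 0 0 1; 0 0 0 0 0 0 1; 0 0 0 0 0 0 1; 0 0 0 0 0 0 1; 0 0 0 0 0 0 1; 0 0 0 0 0 0 1; 0 0 0 0 0 0 1; 0 0 0 0 0 0 1; 0 0 0 0 0 0 1")

```text
t: 14.65
position: [0.4713, 0.0769, 0.0734]
eef_rot: [0.782, 0.623, -0.0, -0.0]
contact_force: [-5.0, 2.5, 4.5]
width: 0.0347
```

Gripped at 34.7 mm; the bar also read about 1 mm small. Now the quarter turn.

Emit:
drive_tool(targets="0 0 0 0 0 -9 1; 0 0 0 0 0 -18 1; 0 0 0 0 0 -27 1; 0 0 0 0 0 -36 1; 0 0 0 0 0 -45 1; 0 0 0 0 0 -54 1; 0 0 0 0 0 -63 1; 0 0 0 0 0 -72 1; 0 0 0 0 0 -81 1; 0 0 0 0 0 -90 1; 0 0 0 0 0 -91 1; 0 0 0 0 0 -91 1")

```text
t: 16.15
position: [0.471, 0.0767, 0.0734]
eef_rot: [0.103, 0.995, -0.0, -0.001]
contact_force: [-6.6, -1.4, 6.4]
width: 0.0349
```

```bash
python3 - <<'E'
from h import *
from plant import bot,viewer
import cv2
o=bot.get_obs();print(o)
a=viewer.snapshot("side")[:,:,::-1][110:230,230:390]; cv2.imwrite("pics/side7.png",cv2.convertScaleAbs(cv2.resize(a,None,fx=4.5,fy=4.5),alpha=1.5,beta=20))
E
```

```text
{'t': 16.15, 'joint_positions': array([ 0.1126,  0.195 ,  2.22  , -0.0001,  0.7279, -1.2513]), 'joint_vel': array([-0.0017, -0.0001, -0.0008,  0.0002,  0.0001,  0.006 ]), 'joint_torque': array([ -0.2708, -47.6284, -34.8607,  -0.1906,  -1.6236,  -0.2512]), 'position': array([0.471 , 0.0767, 0.0734]), 'eef_rot': array([ 0.1032,  0.9947, -0.0002, -0.0006]), 'contact_force': array([-6.6424, -1.4218,  6.4269]), 'ft_torque': array([ 0.1023,  1.0962, -0.0799]), 'width': 0.03487815592633527}
```

View pics/side7.png

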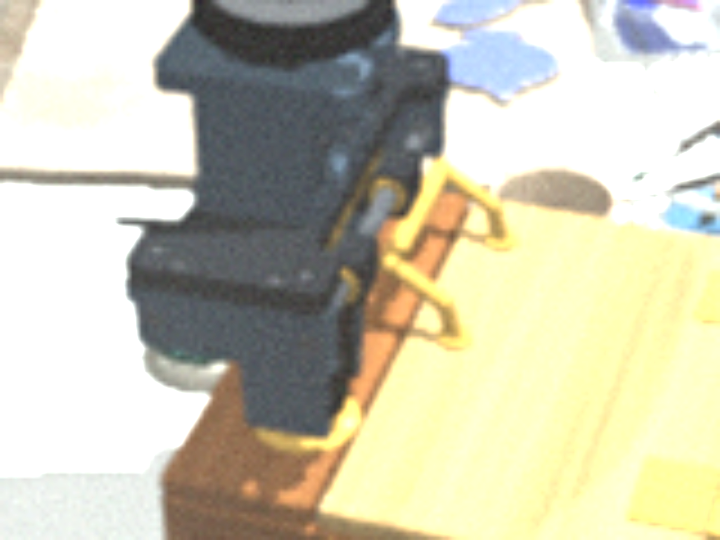

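The wrist turned 91° with the knob held at 34.9 mm. I'll release it with a partial opening and rise.

Emit:
drive_tool(targets="0 0 0 0 0 0 0.4; 0 0 0 0 0 0 0.4; 0 0 0 0 0 0 0.4; 0 0 0 0 0 0 0.4; 0 0 0 0 0 0 0.4; 0 0 -0.02 0 0 0 0.4; 0 0 -0.04 0 0 0 0.4; 0 0 -0.06 0 0 0 0.4; 0 0 -0.081 0 0 0 0.2; 0 0 -0.081 0 0 0 0; 0 0 -0.081 0 0 0 0")

```text
t: 17.58
position: [0.4712, 0.0768, 0.1538]
eef_rot: [0.103, 0.995, -0.0, -0.0]
contact_force: [0.2, -0.8, 0.4]
width: 0.0815
```

```bash
python3 - <<'E'
from h import *
from plant import bot
o=bot.get_obs();print(o["joint_positions"],o["width"],o["position"])
print(rel(o["position"],o["eef_rot"],(.511,.1847,.153),Q(77.3)))
E
```

```text
[ 0.1127  0.0543  2.1878 -0.      0.9    -1.251 ] 0.08152729226046518 [0.4712 0.0768 0.1538]
[-0.0168  0.1138  0.0008 -0.0294 -0.0135 90.8369]
```

Emit:
drive_tool(targets="0 0.01 0 0 0 10 0; -0.002 0.02 0 0 0 20 0; -0.004 0.035 0 0 0 30 0; -0.006 0.05 0 0 0 40 0; -0.008 0.065 0 0 0 50 0; -0.01 0.08 0 0 0 60 0; -0.013 0.095 0 0 0 70 0; -0.017 0.114 0 0 0 80 0; -0.017 0.114 0 0 0 90.8 0; -0.017 0.114 0 0 0 90.8 0; -0.017 0.114 0 0 0 90.8 0")

```text
t: 18.95
position: [0.5112, 0.1846, 0.1538]
eef_rot: [0.78, 0.626, -0.0, -0.0]
contact_force: [-0.1, -0.1, -1.2]
width: 0.0912
```

Emit:
drive_tool(targets="0 0 0.02 0 0 0 0; 0 0 0.04 0 0 0 0; 0 0 0.06 0 0 0 0; 0 0 0.074 0 0 0 0; 0 0 0.074 0 0 0 0; 0 0 0.074 0 0 0 0")

```text
t: 19.7
position: [0.512, 0.185, 0.081]
eef_rot: [0.781, 0.625, 0.0, 0.0]
contact_force: [0.1, 0.2, 0.5]
width: 0.0912
```

Emit:
drive_tool(targets="0 0 0 0 0 0 1; 0 0 0 0 0 0 1; 0 0 0 0 0 0 1; 0 0 0 0 0 0 1; 0 0 0 0 0 0 1; 0 0 0 0 0 0 1; 0 0 0 0 0 0 1; 0 0 0 0 0 0 1; 0 0 0 0 0 0 1; 0 0 0 0 0 0 1; 0 0 0 0 0 0 1; 0 0 0 0 0 0 1")

```text
t: 21.2
position: [0.511, 0.185, 0.0804]
eef_rot: [0.781, 0.625, -0.0, -0.0]
contact_force: [-4.8, 1.8, 4.1]
width: 0.0094
```

Held again at 9.4 mm. Tugging as before.

Emit:
drive_tool(targets="0 0.0005 -0.003 0 0 0 1; 0 0.001 -0.006 0 0 0 1; 0 0.0015 -0.008 0 0 0 1; 0 0.0015 -0.008 0 0 0 1")

```text
t: 21.7
position: [0.5129, 0.1845, 0.0885]
eef_rot: [0.781, 0.625, -0.0, -0.0]
contact_force: [-4.3, 3.5, -0.7]
width: 0.0095
```

Emit:
drive_tool(targets="0 0.0005 -0.003 0 0 0 1; 0 0.001 -0.005 0 0 0 1; 0 0.001 -0.005 0 0 0 1")

```text
t: 22.08
position: [0.5142, 0.1842, 0.0936]
eef_rot: [0.781, 0.625, 0.0, 0.0]
contact_force: [-0.7, -1.1, -2.0]
width: 0.0094
```

The lid is free: 13 mm up with only about 2 N, past the 5 mm of play. I'll compute the arc for the rest.

```bash
python3 - <<'E'
from h import *
from plant import bot
o=bot.get_obs();dz=o["position"][2]-.0804
r=np.hypot(.16,.034);p0=np.arctan2(.034,.16);th=np.arcsin((.034+dz)/r)-p0;print(th)
for t in np.linspace(th,.86,21)[1:]:
    print(round(t,3),np.round([r*np.cos(p0+th)-r*np.cos(p0+t),-(r*np.sin(p0+t)-r*np.sin(p0+th))],4))
E
```

```text
0.08353893813857344
0.122 [ 0.002 -0.006]
0.161 [ 0.0041 -0.012 ]
0.2 [ 0.0065 -0.0179]
0.239 [ 0.0092 -0.0237]
0.278 [ 0.0121 -0.0293]
0.316 [ 0.0151 -0.0349]
0.355 [ 0.0184 -0.0403]
0.394 [ 0.0219 -0.0456]
0.433 [ 0.0256 -0.0508]
0.472 [ 0.0295 -0.0558]
0.511 [ 0.0336 -0.0606]
0.549 [ 0.0379 -0.0653]
0.588 [ 0.0424 -0.0698]
0.627 [ 0.047  -0.0742]
0.666 [ 0.0518 -0.0783]
0.705 [ 0.0567 -0.0823]
0.744 [ 0.0618 -0.0861]
0.782 [ 0.0671 -0.0897]
0.821 [ 0.0725 -0.093 ]
0.86 [ 0.078  -0.0962]
```

Emit:
drive_tool(targets="0 0.002 -0.006 0 0 0 1; 0 0.0041 -0.012 0 0 0 1; 0 0.0065 -0.018 0 0 0 1; 0 0.0092 -0.0237 0 0 0 1; 0 0.0121 -0.0293 0 0 0 1; 0 0.0151 -0.0349 0 0 0 1; 0 0.0184 -0.0403 0 0 0 1; 0 0.022 -0.0456 0 0 0 1; 0 0.0256 -0.0508 0 0 0 1; 0 0.0295 -0.0558 0 0 0 1; 0 0.0295 -0.0558 0 0 0 1")

```text
t: 23.45
position: [0.5418, 0.1778, 0.1498]
eef_rot: [0.781, 0.625, -0.001, -0.001]
contact_force: [-14.6, 0.2, 7.6]
width: 0.0094
```

```bash
python3 - <<'E'
from plant import viewer
import cv2
a=viewer.snapshot("side")[:,:,::-1][80:240,230:420]; cv2.imwrite("pics/side8.png",cv2.convertScaleAbs(cv2.resize(a,None,fx=3.7,fy=3.7),alpha=1.4,beta=20))
E
```

```text
(no output)
```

View pics/side8.png

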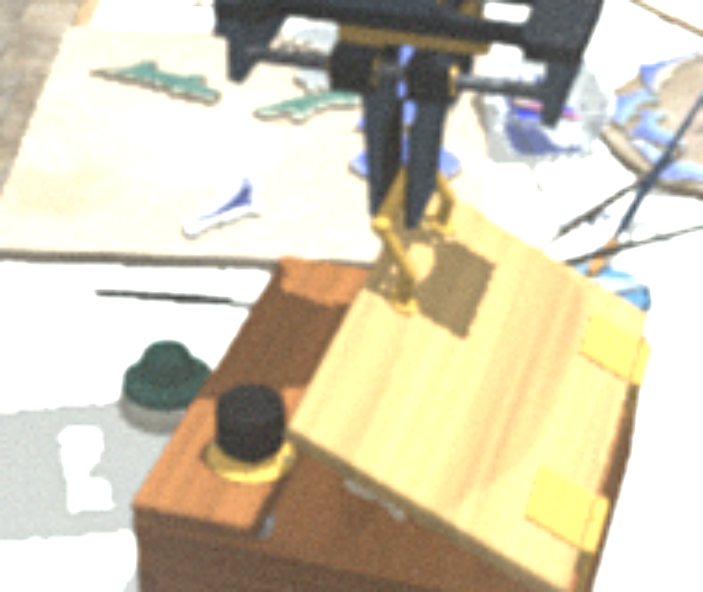

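The lid is up about 0.47 rad and the bar is still between the pads. A radial push of about 16 N shows I'm a few mm too close to the hinge, so I'll shift outward by 3 mm while continuing.

Emit:
drive_tool(targets="0 0.0025 -0.006 0 0 0 1; 0 0.0062 -0.0114 0 0 0 1; 0 0.0107 -0.016 0 0 0 1; 0 0.0154 -0.0206 0 0 0 1; 0 0.0203 -0.0248 0 0 0 1; 0 0.0254 -0.0289 0 0 0 1; 0 0.0305 -0.0328 0 0 0 1; 0 0.0305 -0.0328 0 0 0 1")

```text
t: 24.5
position: [0.5734, 0.1704, 0.1823]
eef_rot: [0.781, 0.625, 0.0, 0.001]
contact_force: [0.4, -5.3, -6.4]
width: 0.0093
```

Emit:
drive_tool(targets="0 0.0053 -0.0036 0 0 0 1; 0 0.0108 -0.007 0 0 0 1; 0 0.0163 -0.0101 0 0 0 1; 0 0.0163 -0.0101 0 0 0 1; 0 0.0163 -0.0101 0 0 0 1; 0 0.0163 -0.0101 0 0 0 1; 0 0.0163 -0.0101 0 0 0 1")

```text
t: 25.38
position: [0.5886, 0.167, 0.1927]
eef_rot: [0.781, 0.625, -0.0, 0.0]
contact_force: [-4.9, -7.1, 0.9]
width: 0.0095
```

```bash
python3 - <<'E'
from h import *
from plant import viewer,bot
import cv2
o=bot.get_obs();print(o["position"],o["contact_force"],o["width"],o["joint_positions"])
a=viewer.snapshot("side")[:,:,::-1];cv2.imwrite("pics/side9f.png",a)
a=a[80:240,230:420]; cv2.imwrite("pics/side9.png",cv2.convertScaleAbs(cv2.resize(a,None,fx=3.7,fy=3.7),alpha=1.4,beta=20))
cv2.imwrite("pics/top9.png",viewer.snapshot("top")[:,:,::-1])
print(bot.get_obs()["contact_force"])
E
```

```text
[0.5886 0.167  0.1927] [-4.8591 -7.1007  0.9308] 0.00949957367076847 [ 0.2388  0.2237  1.9078 -0.001   1.0108  0.4602]
[-4.7204 -6.8069  2.261 ]
```

View pics/side9.png

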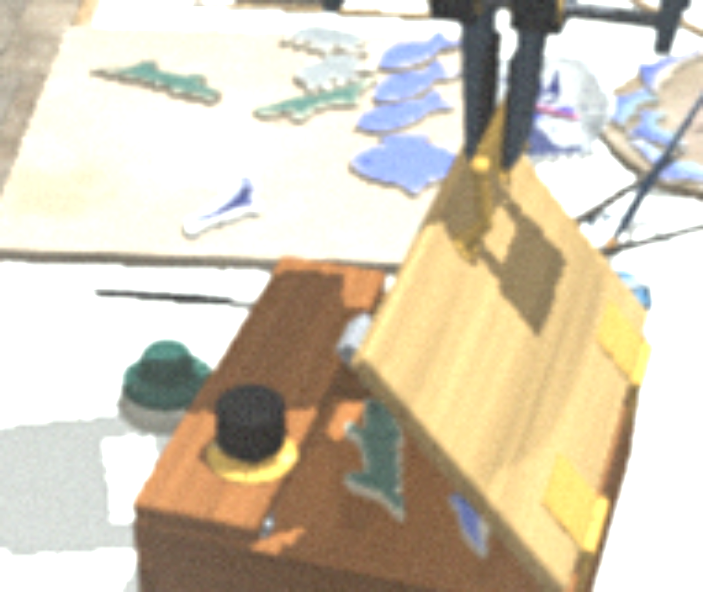

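View pics/top9.png

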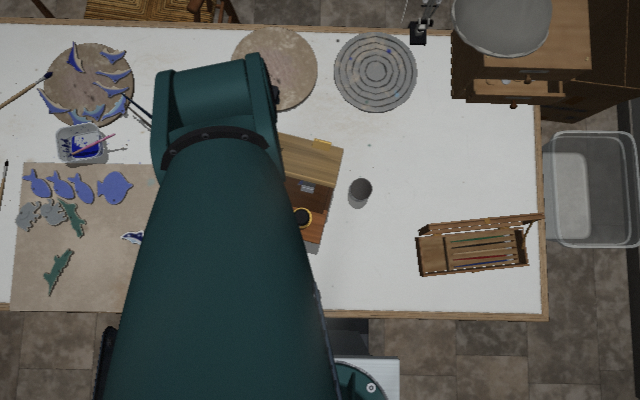

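```bash
python3 - <<'E'
from h import *
from plant import viewer,bot
import cv2
S=viewer.camera_params("side")
o,d=ray(S,(362/3.7+230,365/3.7+80))
a=np.radians(-12.7);ex=np.array([np.cos(a),np.sin(a),0]);ey=np.array([-ex[1],ex[0],0]);c=np.array([.5488,.1296,0])
s=(-.12-(o-c)@ey)/(d@ey);p=o+s*d;h=c+.11*ex
print("corner",p,"behind hinge",(h-p)@ex,"up",p[2]-.1,"angle",np.arctan2(p[2]-.1,(h-p)@ex),np.hypot(p[2]-.1,(h-p)@ex))
cv2.imwrite("pics/w9.png",viewer.snapshot("wrist")[:,:,::-1])
E
```

```text
corner [0.5298 0.0109 0.2053] behind hinge 0.10244617955743535 up 0.10529379409749265 angle 0.7991048956951896 0.14690814402666538
```

View pics/w9.png

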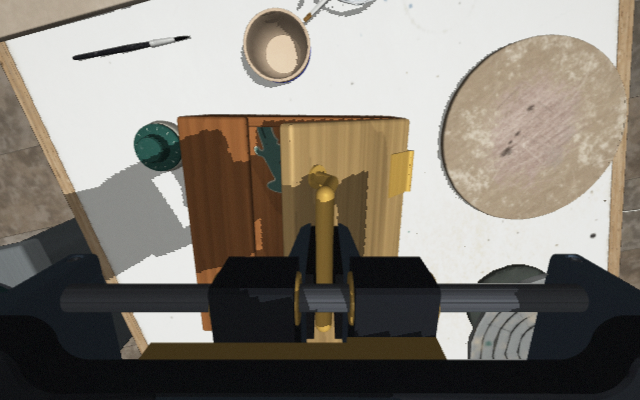

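View pics/side9f.png

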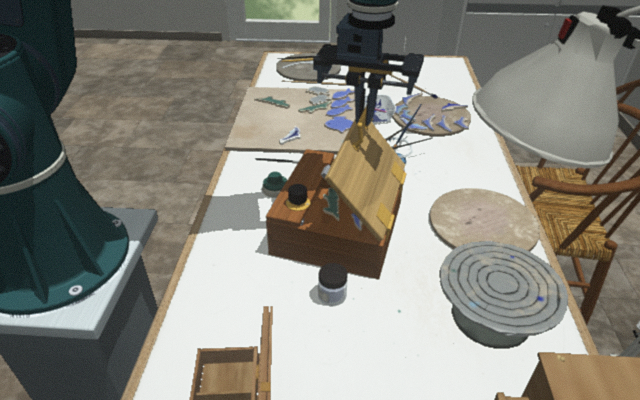

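The lid is at 0.80 rad by the corner sighting and about 0.88 by the arc, above half-way (0.625). The wrist view shows the bar between the pads, the cup upright at (277,45) and the timer at (158,146); the side view shows the jar upright at (333,284). I'll hold for a second to check that nothing creeps, then hand in.

Emit:
drive_tool(targets="0 0 0 0 0 0 1; 0 0 0 0 0 0 1; 0 0 0 0 0 0 1; 0 0 0 0 0 0 1; 0 0 0 0 0 0 1; 0 0 0 0 0 0 1; 0 0 0 0 0 0 1; 0 0 0 0 0 0 1")

```text
t: 26.52
position: [0.5886, 0.167, 0.1927]
eef_rot: [0.781, 0.625, -0.0, 0.0]
contact_force: [-5.8, -7.4, 1.2]
width: 0.0092
```

```bash
python3 - <<'E'
from plant import viewer,bot,finish_job
import cv2,numpy as np
a=viewer.snapshot("side")[:,:,::-1]; b=cv2.imread("pics/side9f.png")
d=cv2.absdiff(a,b)[120:240,300:420].astype(float);print("mean diff lid region",d.mean())
o=bot.get_obs();print(o["width"],o["position"],o["contact_force"])
if o["width"]>.008 and d.mean()<8: print(finish_job())
E
```

```text
mean diff lid region 2.857476851851852
0.009215897036040557 [0.58860557 0.16698005 0.19272005] [-4.89018811 -6.74671744  0.28157307]
the job is handed in; nothing more can be done
None
```

The lid is open past half-way and the gripper is still holding it up by the handle. I handed the job in at about 26.6 s; no verdict was reported.

- **What I did:** The first tug stopped hard after about 7 mm, at about 26 N, so the catch was holding. I lowered the lid, let go and gave the knob one quarter turn (91° at the wrist). On the second tug the lid came free, 13 mm up at about 2 N, and I raised it along its arc.
- **Last checks:** The lid is at 0.80 rad by a camera sighting of its corner and about 0.88 rad from the handle's height; half-way is 0.625. The bar is held at 9.2 mm, with under 10 N at the wrist. The arm and lid did not move during a 1 s hold before handing in. The cup, jar and timer are upright in the last pictures. I judged their positions by eye and did not measure them again.
- **What disagreed:**
  - The real fingertips sit about 37 mm behind the reported TCP (35–36 mm by the side camera, 38–40 mm by the wrist camera). My first grip closed on air above the bar, so I used the measured offset from then on.
  - Part-way up I was a few mm too close to the hinge, which gave a sideways push of about 16 N. I corrected it while still lifting.

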